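Put the bench grinder back on at its isolator

ROBOT

A 6-joint arm with a two-finger parallel gripper is mounted at the origin on the work surface. World frame = base frame: x ahead of the robot, y to its left, z up, the work surface at z = 0. Lengths are in m, angles in rad, forces in N, time in s.
With the tool pointing down it reaches from about 0.35 to 0.975 m from the base axis. Payload 4.9 kg.
Tool frame: the origin (TCP) lies midway between the tips of the shut fingers; the grasp point (between the pads) lies 19 mm behind it (ctrl.hold_point_z is the distance from the TCP to the grasp point, in m); z points along the fingers, y is the line along which they close (so a half turn about z gives the same grasp; the last joint's range is limited). The gripper opens to 85 mm and grips with 20 to 120 N. Pads are 22 mm wide; open, the fingers measure 114 mm over their backs; the gripper's body (76 mm by 85 mm) begins 54 mm behind the grasp point. The pads swing forward as they close: fully open they stand 13 mm farther back than shut.
Start: joints at [-1.339, 0.053, 1.613, -0, 1.476, -0.119], TCP at [0.215, -0.587, 0.231] pointing down, gripper open.
Joint ranges: [-3.01, 3.01], [-1.01, 2.22], [0.06, 2.58], [-1.02, 4.17], [0.09, 2.62], [-3.14, 3.14]. Speed limits (rad/s): [2.57, 2.57, 3.14, 3.14, 3.14, 3.14].

INTERFACE

Orientations are given as a rotation vector (axis times angle).
In Python, from station import status, viewer, finish_job, ctrl gives the robot as it stands.
- The arm moves only by the shell command python3 -m jog 'ROWS' [FORCE]. ROWS is JSON, a list of rows, each a list of 7 numbers: the turn, a rotation vector about the tool's x, y, z each as a share of 5 degrees, from -1 to 1, then the shift along the tool's x, y, z each as a share of 30 mm, from -1 to 1, then the opening, from -1 (shut) to 1 (fully open). A call has 1 to 5 rows; each row shifts and turns the commanded pose from where the row before left it, along the tool's axes as they then stand; what a row does not reach is not made up. A row lasts 1/8 s, in which the tool goes at most 62.5 mm and 10.7 degrees, less where a joint would pass 70% of its speed; a pose out of reach is approached as far as the arm can. A call with a number of a shift or a turn outside -1 to 1 is refused whole. A call with a gripper value outside its range is refused whole. The fingers move at their own pace and stop on an object; FORCE is the grip in N (left out, the last holds). Time passes only in rows, so rows that do not move let the fingers close. It gives the time, the measured TCP pose, the force, the opening and the grip force at its end, in the units of the state.
- status.get_obs(): the state, without advancing time (a new reading comes with each control period).
- viewer.get_image(name): name is "scene" or "top" or "wrist"; returns a dict with "img" (400x640x3 uint8, red, green, blue), "fovy" (degrees; the focal length in pixels is half the picture's height over the tangent of half this angle, whatever the lens; pixels are square), "cx", "cy" (the principal point, pixels), "rvec" (rotation vector, rad) and "tvec" (3), from world to camera coordinates, as OpenCV has them. Camera axes: x right, y down, z forward; pixel columns grow to the right and rows downward; lengths in m; the calibration is good to about 2 mm. A picture is of the moment at which its call begins. There is no depth.
- finish_job(): hands the job in; it is judged then, once.
The state is a dict: "t": time; "q": joint angles; "dq": joint speeds; "effort": joint torques, N m; "tool_pos": TCP position; "tool_rot": TCP orientation; "contact_force": force on the tool from outside, world axes, zero at the start; "wrist_torque": the same for the moment, N m; "opening": finger opening in m; "grip_force": force on a finger pad.
Only numpy, scipy, OpenCV 4.12 (cv2) and the standard library are available. Lean on these libraries where they do the work, as an engineer would, in place of code of your own. Each camera call takes 0.05 s, during which the arm holds its last target. There are 200 camera calls.

TASK

Switch the bench grinder's supply back on at its isolator console, the one with the lever: slide the lock grip outwards, all the way to its end stop, then pull the lever out of its off notch, turn it round to on, pointing straight up the sloping face, and let it drop fully into the on notch. Leave the lock slide out, and leave the extractor's knob and everything standing about where they are.

Things in the scene. Friction and masses are not known exactly. Their poses are not given: they have to be found in the camera images.
- console: The grinder's isolator console, the wider of two: a fixed grey wedge 200 deep x 200 wide x 159 mm high, its white face, turned to the robot's right, sloping 35 deg down to its front edge (50 mm high). Origin: centre of its underside; z up, x front to back. A thin canopy 200 wide covers its rear: underside 234 mm above the table, 38 to 100 mm behind the origin. It carries the lock slide and lever.
- handle_pivot (a point): The point where the handle's axis meets the sloping face. Axes: x up the slope, y along the face to the left as one stands in front of it (towards the robot), z square out of the face (35 deg from vertical). All heights below are measured from the face, along this z.
- handle_grip (a point): Where to grip the lever: 73 mm from the axis, 32 mm above the face when down. x along the lever away from the pivot, z out of the face. The lever: a black bar, tip 95 mm from the axis, 18 wide, 15 to 43 mm above the face when down. A steel pin under it, 50 mm from the axis, sits in a notch of a fixed steel arc (44 to 56 mm from the axis, 12 mm high).
- handle_lift (a joint): How far the lever is pulled out of the face (m): 0 = down, its pin in a notch or nearly so; at most 0.016. A spring (5 to 9 N) pulls it down. It must be out by more than 0.009 to turn; between the two notches it rests on the arc at about 0.009; over the on notch it drops back to 0.
- handle_turn (a joint): Lever angle about the pivot's z (rad): 0 = off, pointing right (away from the robot) and a little down, -115 deg from handle_pivot's x; 2.007 = on, the end stop, pointing straight up the slope. Grows anticlockwise seen from in front. A low steel lug (12 mm wide, 48 mm long from the axis, 12 mm high) turns with it, on the far side of the axis from the lever.
- lock_grip (a point): Where to grip the lock slide: on the axis of its upright black grip (22 x 22 mm, 63 mm high above the face), 48 mm above the face. It slides along y of handle_pivot, on a line 6 mm below the pivot; the grip stands 58 mm left of the pivot when locked. Its steel tongue points at the pivot and blocks the handle's lug.
- lock (a joint): Travel of the lock slide (m): 0 = locked (inwards), 0.038 = fully free, at its outer end stop.
- extractor: The dust extractor's console, to be left alone: the same wedge but 140 mm wide, with no canopy, lever or slide; a round black knob 50 mm across stands 44 mm off its face. Origin: centre of its underside.
- dial_mark (a point): A point at the end of the bar grip of the knob on the extractor's console, 22 mm from the knob's axis, 38 mm above its base; the knob is to stay as it is.
- bowl: Small turned wooden bowl, 84 mm across, 42 mm high, standing on the canopy of the isolator console. Origin: centre of its underside.
- block: Wooden block 42 x 110 x 30 mm standing on the flat top of the extractor's console. Origin: centre of its underside.
- goblet: Turned wooden goblet, 60 mm across, 115 mm high, standing on the table. Origin: centre of its underside.
- gouge: Turning gouge, 260 mm long and 26 mm thick, lying on the table, x along its blade. Origin: under the joint of handle and blade.
- blank: Round wooden blank, 100 mm across, 45 mm high, on the table. Origin: centre of its underside.
- dresser: T-shaped wheel dresser, 160 mm long, 24 mm high, on the table. Origin: under the middle of its handle.
- mug: White mug, 76 mm across, 90 mm high, on the table. Origin: centre of its underside.

How it is judged:
By the outcome, as a careful person would: the job done as asked, in the order asked, and still so for the second after the job is handed in, with the robot touching nothing.
It also fails if it takes over 59 s, if anything falls off the work surface, if the arm or the gripper's body presses on something with over 40 N, if the wrist force passes 120 N, or if a joint passes its speed limit or range.

## Working session

There is one attempt and no reset: what is moved stays moved. The work goes in short steps, Python scripts to look and compute and a shell command to move; the robot and the scene stay as the last step left them, time stands still between calls to the robot, and variables do not carry over. Pictures are saved under pics/ and viewed, at most 10 in all, crops included, and the job is handed in when it is done.

```bash
mkdir -p pics; ls
python3 - <<'E'
from station import status, viewer, ctrl
import cv2,numpy as np
o=status.get_obs(); print({k:np.round(v,3) for k,v in o.items()}, ctrl.hold_point_z)
for n in ("scene","top"):
    d=viewer.get_image(n); cv2.imwrite(f"pics/{n}.png",d["img"][:,:,::-1]); np.savez(f"pics/{n}.npz",**d)
    R=cv2.Rodrigues(np.array(d["rvec"]))[0]; print(n,d["fovy"],d["cx"],d["cy"],"pos",-R.T@d["tvec"],"fwd",R[2])
E
```

```text
pics
{'t': np.float64(0.0), 'q': array([-1.339,  0.053,  1.614,  0.   ,  1.476, -0.119]), 'dq': array([-0.001,  0.   ,  0.   ,  0.   ,  0.001, -0.   ]), 'effort': array([-1.0000e-03, -3.9368e+01, -3.7018e+01, -0.0000e+00,  7.0000e-03,
       -0.0000e+00]), 'tool_pos': array([ 0.215, -0.586,  0.23 ]), 'tool_rot': array([-3.091, -0.548,  0.   ]), 'contact_force': array([ 0.384,  0.627, -0.506]), 'wrist_torque': array([-0.008, -0.022,  0.002]), 'grip_force': np.float64(0.0), 'opening': np.float64(0.085)} 0.0187
scene 44.85079452090069 324.28330951166987 198.8961671847014 pos [-0.10187786  1.06518014  1.11945872] fwd [ 0.38396082 -0.68849226 -0.6152662 ]
top 43.321874369310486 324.65071286846467 201.16340703691117 pos [0.28185902 0.02460549 1.82937272] fwd [ 0.12205045 -0.00300652 -0.99251934]
```

View pics/scene.png

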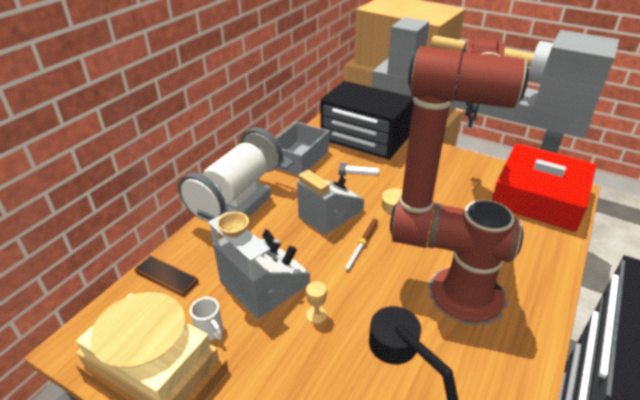

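View pics/top.png

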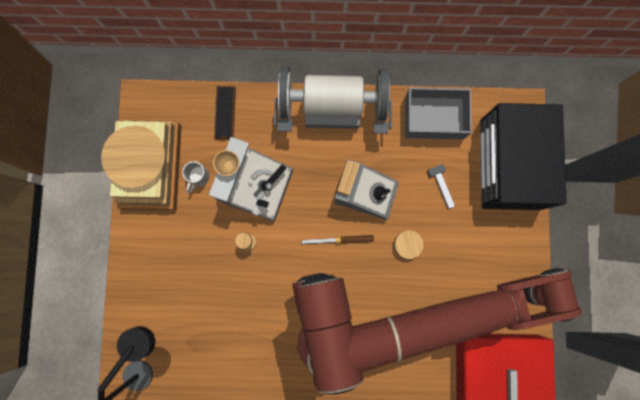

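Run:
```python
import cv2,numpy as np
a=cv2.imread("pics/top.png")[130:230,200:300]; b=cv2.imread("pics/scene.png")[195:325,200:320]
a=cv2.resize(a,(500,500),interpolation=cv2.INTER_CUBIC); 
b=cv2.resize(b,None,fx=500/130,fy=500/130,interpolation=cv2.INTER_CUBIC)[:,:300+1]
cv2.imwrite("pics/c1.png",np.hstack([a,b[:, :300]]))
```

```text
(no output)
```

View pics/c1.png

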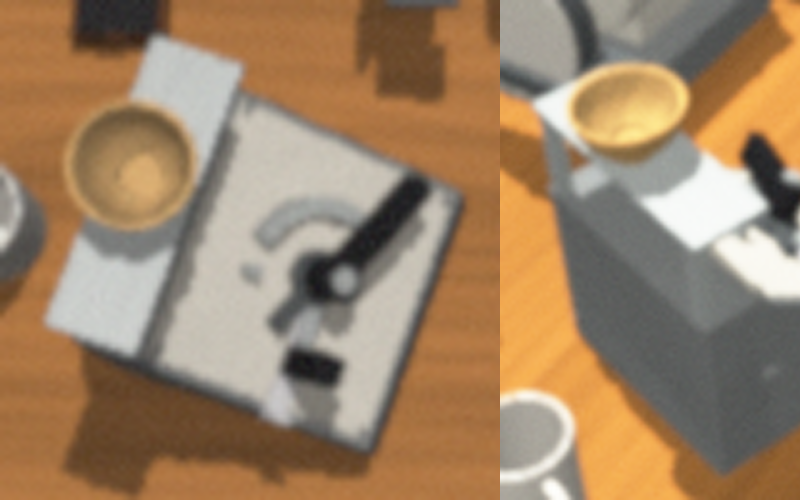

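```bash
cat > h.py <<'E'
import numpy as np,cv2
def ray(d,u,v):
    f=200/np.tan(np.radians(float(d["fovy"]))/2); R=cv2.Rodrigues(np.array(d["rvec"]))[0]
    c=-R.T@np.array(d["tvec"]); return c,R.T@np.array([(u-d["cx"])/f,(v-d["cy"])/f,1])
def onz(d,u,v,z):
    c,r=ray(d,u,v); return c+r*(z-c[2])/r[2]
def proj(d,p):
    f=200/np.tan(np.radians(float(d["fovy"]))/2); R=cv2.Rodrigues(np.array(d["rvec"]))[0]
    q=R@np.array(p)+d["tvec"]; return np.round([f*q[0]/q[2]+d["cx"],f*q[1]/q[2]+d["cy"]],1)
E
python3 - <<'E'
from h import *
d=np.load("pics/top.npz"); T=lambda a,b,z:onz(d,200+a/5-.4,130+b/5-.4,z)
F=[T(463,195,.05),T(372,450,.05)]; C=[T(152,37,.237),T(243,66,.237),T(140,357,.237),T(47,322,.237)]
print(np.round(F,3),np.round(C,3))
print("front w",np.linalg.norm(F[0]-F[1]),"canopy",[np.linalg.norm(C[i]-C[(i+1)%4]) for i in range(4)])
loc=[(-.1,-.1),(-.1,.1),(.1,-.1),(.038,-.1),(.038,.1),(.1,.1)]  # y left (towards robot) local
obs=[F[0],F[1],C[0],C[1],C[2],C[3]]
# similarity w/o scale (kabsch)
L=np.array(loc);O=np.array(obs)[:,:2]
Lc=L-L.mean(0);Oc=O-O.mean(0);U,S,V=np.linalg.svd(Lc.T@Oc)
D=np.diag([1,np.linalg.det(V.T@U.T)]);R=V.T@D@U.T;t=O.mean(0)-R@L.mean(0)
print("res mm",np.round((L@R.T+t-O)*1e3,1),"yaw",np.degrees(np.arctan2(R[1,0],R[0,0])),"t",t)
E
```

```text
[[0.616 0.138 0.05 ]
 [0.431 0.197 0.05 ]] [[0.68  0.33  0.237]
 [0.662 0.271 0.237]
 [0.471 0.329 0.237]
 [0.492 0.389 0.237]]
front w 0.19404448903514787 canopy [np.float64(0.0621475939781086), np.float64(0.1992890846735372), np.float64(0.0638209865000857), np.float64(0.1962953914524681)]
res mm [[ 4.1 -0.2]
 [-1.7  1.4]
 [ 0.7 -1.7]
 [-0.3 -1.3]
 [-0.2  1.5]
 [-2.5  0.3]] yaw 72.36258464053104 t [0.55476891 0.26356017]
```

Run:
```python
from station import status, viewer, ctrl
from h import *
print([a for a in dir(ctrl) if a[0]!='_'])
o=status.get_obs(); d=viewer.get_image("wrist")
R=cv2.Rodrigues(np.array(d["rvec"]))[0]; c=-R.T@d["tvec"]; T=cv2.Rodrigues(np.array(o["tool_rot"]))[0]
print("cam in tool",T.T@(c-o["tool_pos"]),"axes in tool",np.round(T.T@R.T,3),d["fovy"])
np.savez("pics/w0.npz",**d)
t=np.load("pics/top.npz");s=np.load("pics/scene.npz")
# candidate pivot at face centre
yaw=np.radians(72.4);b=np.array([np.cos(yaw),np.sin(yaw),0]);u=np.array([0,0,1.]);l=np.cross(u,b)
X=b*np.cos(.6109)+u*np.sin(.6109);Z=-b*np.sin(.6109)+u*np.cos(.6109)
O=np.array([.5548,.2636,0])
for k in (.085,.095,.105):
  P=O-.1*b+.05*u+k*X
  print(k,P,"pivot45",(proj(t,P+.045*Z)-[199.6,129.6])*5,"grip top",(proj(t,P+.058*l-.006*X+.063*Z)-[199.6,129.6])*5)
  a=np.radians(-115);r=np.cos(a)*X+np.sin(a)*l
  print("tip top",(proj(t,P+.095*r+.043*Z)-[199.6,129.6])*5)
```

```text
['MotionError', 'hold_point_z']
cam in tool [ 7.62728506e-02  6.64692297e-05 -1.42764128e-01] axes in tool [[ 0.002 -0.954 -0.301]
 [ 1.     0.001  0.001]
 [-0.    -0.301  0.954]] 67.20383792133761
0.085 [0.54561589 0.234648   0.09875642] pivot45 [346.5 282. ] grip top [337.  367.5]
tip top [435. 186.]
0.095 [0.5480927  0.2424559  0.10449247] pivot45 [334.5 277. ] grip top [324.5 362.5]
tip top [423.5 180.5]
0.105 [0.5505695  0.25026379 0.11022852] pivot45 [322.  271.5] grip top [312.  357.5]
tip top [411.5 175. ]
```

```bash
cat >> h.py <<'E'
from scipy.spatial.transform import Rotation as Ro
yaw=np.radians(72.4);k=.092;O=np.array([.5548,.2636,0])
def setup(P=None):
    b=np.array([np.cos(yaw),np.sin(yaw),0]);u=np.array([0,0,1.]);l=np.cross(u,b);s=np.radians(35)
    X=b*np.cos(s)+u*np.sin(s);Z=-b*np.sin(s)+u*np.cos(s)
    return O-.1*b+.05*u+k*X,X,l,Z
def go(p,ax):
    "ax: tool x,y,z columns; prints needed turn and shift in row units, both in current tool axes"
    from station import status
    o=status.get_obs();C=Ro.from_rotvec(o["tool_rot"])
    r=(C.inv()*Ro.from_matrix(np.array(ax).T)).as_rotvec(degrees=True)/5
    print("turn units",np.round(r,2),"shift units",np.round(C.inv().apply(np.array(p)-o["tool_pos"])/.03,2),"q",np.round(o["q"],2),"pos",np.round(o["tool_pos"],4),"t",round(float(o["t"]),2))
E
python3 - <<'E'
from h import *
P,X,Y,Z=setup()
G=P+.058*Y-.006*X+.048*Z; T=G-.019*Z; print("T",T,"hover",T+.12*Z)
go([.42,-.35,.42],[Y,X,-Z]); go(T+.12*Z,[Y,X,-Z])
E
```

```text
T [0.48554949 0.23711278 0.12308298] hover [0.46473762 0.17150545 0.22138123]
turn units [ -2.95   8.6  -27.35] shift units [ 9.14 -5.06 -6.31] q [-1.34  0.05  1.61 -0.    1.48 -0.12] pos [ 0.2147 -0.5865  0.2303] t 0.15
turn units [ -2.95   8.6  -27.35] shift units [ 16.51 -20.86   0.33] q [-1.34  0.05  1.61 -0.    1.48 -0.12] pos [ 0.2147 -0.5865  0.2303] t 0.15
```

```bash
R='' 
python3 -m jog '[[0,0,0,0,0,-1,1],[0,0,0,0.9,-0.5,-1,1],[0,0,0,0.9,-0.5,-1,1],[0,0,0,0.9,-0.5,-1,1],[0,0,0,0.9,-0.5,-1,1]]'
python3 -m jog '[[0,0,0,0.9,-0.5,-0.3,1],[0,0,0,0.9,-0.5,0,1],[0,0,0,0.9,-0.5,0,1],[0,0,0,0.9,-0.5,0,1],[0,0,0,0.9,-0.5,0,1]]'
python3 -m jog '[[0,0,0,0.5,-1,0,1],[0,0,0,0.5,-1,0,1],[0,0,0,0.5,-1,0,1],[0,0,0,0.5,-1,0,1],[0,0,0,0.5,-1,0,1]]'
python3 -m jog '[[0,0,0,0.4,-1,0,1],[0,0,0,0.4,-1,0,1],[0,0,0,0.4,-1,0,1],[0,0,0,0.4,-1,0,1],[0,0,0,0.4,-1,0,1]]'
python3 -m jog '[[0,0,0,0.4,-1,0,1],[0,0,0,0.4,-1,0,1],[0,0,0,0.4,-1,0,1],[0,0,0,0.4,-1,0,1],[0,0,0,0.4,-1,0,1]]'
python3 -c "
from h import *
P,X,Y,Z=setup();T=P+.058*Y-.006*X+.029*Z
go(T+.12*Z,[Y,X,-Z])"
```

```text
t: 0.78
tool_pos: [0.2961, -0.4925, 0.3818]
tool_rot: [-3.093, -0.548, 0.0]
contact_force: [0.3, -0.1, 0.7]
opening: 0.0857
grip_force: 0.0
t: 1.4
tool_pos: [0.3971, -0.3757, 0.3899]
tool_rot: [-3.093, -0.548, 0.0]
contact_force: [0.4, -0.5, -0.4]
opening: 0.0854
grip_force: 0.0
t: 2.02
tool_pos: [0.4154, -0.2088, 0.39]
tool_rot: [-3.093, -0.548, 0.0]
contact_force: [0.9, -0.3, -0.3]
opening: 0.0854
grip_force: 0.0
t: 2.65
tool_pos: [0.42, -0.0474, 0.39]
tool_rot: [-3.093, -0.548, 0.0]
contact_force: [-0.1, 0.3, 0.1]
opening: 0.0851
grip_force: 0.0
t: 3.28
tool_pos: [0.4248, 0.114, 0.39]
tool_rot: [3.093, 0.548, -0.0]
contact_force: [-0.1, -0.7, -0.8]
opening: 0.0852
grip_force: 0.0
turn units [ -2.95   8.62 -27.34] shift units [ 1.91 -1.34  5.62] q [ 0.09 -0.44  1.78 -0.    1.8   1.31] pos [0.4248 0.114  0.39  ] t 3.27
```

```bash
for i in 1 2 3 4 5; do python3 -m jog '[[-0.105,0.308,-0.976,0,0,0,1],[-0.105,0.308,-0.976,0,0,0,1],[-0.105,0.308,-0.976,0,0,0,1],[-0.105,0.308,-0.976,0,0,0,1],[-0.105,0.308,-0.976,0,0,0,1]]' | head -3; done
python3 -m jog '[[-0.105,0.308,-0.976,0,0,0,1],[-0.105,0.308,-0.976,0,0,0,1],[-0.105,0.308,-0.976,0,0,0,1],[0,0,0,0,0,0,1]]' 
python3 -c "
from h import *
from station import viewer
P,X,Y,Z=setup();T=P+.058*Y-.006*X+.029*Z
go(T+.12*Z,[Y,X,-Z])
d=viewer.get_image('wrist');np.savez('pics/w1.npz',**d);cv2.imwrite('pics/w1.png',d['img'][:,:,::-1])
for a in (P,P+.058*Y-.006*X+.063*Z,P-.095*np.sin(np.radians(115))*Y+.095*np.cos(np.radians(115))*X+.043*Z):print(proj(d,a))"
```

```text
t: 3.9
tool_pos: [0.4249, 0.113, 0.39]
tool_rot: [2.879, 1.184, 0.218]
t: 4.53
tool_pos: [0.4249, 0.113, 0.3899]
tool_rot: [2.525, 1.748, 0.421]
t: 5.15
tool_pos: [0.4248, 0.113, 0.3899]
tool_rot: [2.051, 2.219, 0.602]
t: 5.78
tool_pos: [0.4249, 0.1129, 0.3899]
tool_rot: [1.482, 2.577, 0.75]
t: 6.4
tool_pos: [0.4249, 0.1129, 0.3899]
tool_rot: [0.846, 2.806, 0.862]
t: 6.9
tool_pos: [0.4251, 0.1128, 0.3897]
tool_rot: [0.45, 2.878, 0.908]
contact_force: [-0.2, -0.8, 0.5]
opening: 0.0852
grip_force: 0.0
turn units [-0.   -0.01 -0.04] shift units [-0.67 -1.36  5.89] q [-0.3  -0.61  1.98  0.62  1.74 -1.44] pos [0.4251 0.1128 0.3897] t 6.9
[295.1 203.1]
[286.8 177.7]
[269.3 263.1]
```

View pics/w1.png

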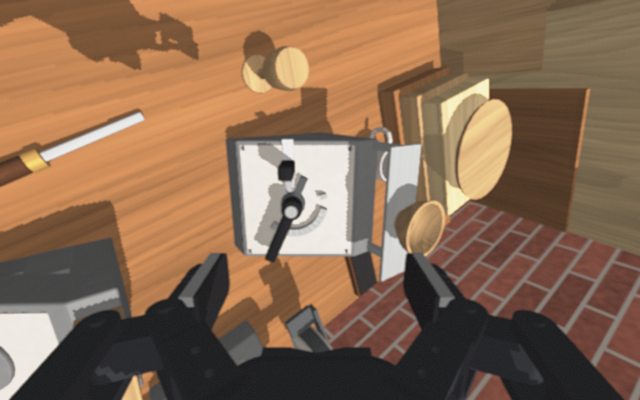

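```bash
python3 -m jog '[[0,0,0,-0.2,-0.4,0.9,1],[0,0,0,-0.2,-0.4,0.9,1],[0,0,0,-0.2,-0.4,0.9,1],[0,0,0,0,0,0.9,1],[0,0,0,0,0,0,1]]' 
python3 -c "
from h import *
from station import viewer
P,X,Y,Z=setup();T=P+.058*Y-.006*X+.029*Z
go(T+.12*Z,[Y,X,-Z])
d=viewer.get_image('wrist');np.savez('pics/w2.npz',**d);cv2.imwrite('pics/w2.png',cv2.resize(d['img'][60:320,180:460,::-1],(780,724))[:600])
for a in (P,P+.058*Y-.006*X+.063*Z,P-.095*np.sin(np.radians(115))*Y+.095*np.cos(np.radians(115))*X+.043*Z):print(proj(d,a))"
```

```text
t: 7.58
tool_pos: [0.4508, 0.1392, 0.2791]
tool_rot: [0.449, 2.881, 0.909]
contact_force: [-0.3, -0.2, -0.4]
opening: 0.0855
grip_force: 0.0
turn units [-0.   -0.05 -0.04] shift units [-0.13 -0.15  2.24] q [-0.22 -0.52  2.1   0.61  1.52 -1.5 ] pos [0.4508 0.1392 0.2791] t 7.58
[317.7 218.4]
[312.1 187.5]
[285.1 296.8]
```

View pics/w2.png

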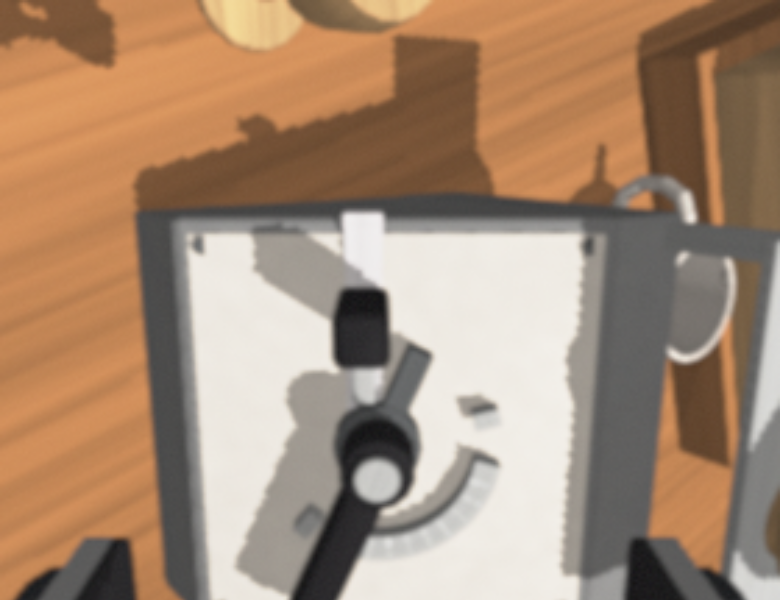

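Run:
```python
from h import *
d=np.load("pics/w2.npz");P,X,Y,Z=setup()
def pf(a,b,h):
    c,r=ray(d,180+a/2.786-.3,60+b/2.786-.3); s=(h-(c-P)@Z)/(r@Z); p=c+r*s-P; return np.round([p@X*1e3,p@Y*1e3,h*1e3],1)
for n,a,b,h in [("griptop c",361,339,.063),("grip top lowL",333,368,.063),("grip lowR",388,368,.063),("grip base up L",338,288,.0),("cap",377,480,.05),("cap",377,480,.06),("slide outer",363,212,.004),("face TL",172,220,0),("L edge low",208,590,0),("front top outer TL",140,212,0),("lug end",422,352,.012),("R edge shadow",605,235,0),("wedge back TR",676,215,0)]: print(n,pf(a,b,h))
```

```text
griptop c [-8.8 64.4 63. ]
grip top lowL [-19.2  53.4  63. ]
grip lowR [ 1.1 53.4 63. ]
grip base up L [-20.1  71.5   0. ]
cap [-3.2  3.1 50. ]
cap [-3.1  7.4 60. ]
slide outer [ -8.9 104.2   4. ]
face TL [-89.8 100.6   0. ]
L edge low [-85.7 -76.6   0. ]
front top outer TL [-103.1  104.     0. ]
lug end [16.1 45.9 12. ]
R edge shadow [93.8 94.   0. ]
wedge back TR [123.1 102.3   0. ]
```

```bash
python3 -m jog '[[0,0,0,0,-0.25,1,1],[0,0,0,0,0,1,1],[0,0,0,0,0,1,1],[0,0,0,0,0,1,1],[0,0,0,0,0,0,1]]' 50
python3 -m jog '[[0,0,0,0,0,1,1],[0,0,0,0,0,0.7,1],[0,0,0,0,0,0.4,1],[0,0,0,0,0,0,1]]'
python3 -c "
from h import *
from station import viewer
P,X,Y,Z=setup();P=P-.003*X+.004*Y;T=P+.058*Y-.006*X+.029*Z
go(T,[Y,X,-Z])
d=viewer.get_image('wrist');np.savez('pics/w3.npz',**d);cv2.imwrite('pics/w3.png',d['img'][:,:,::-1])"
```

```text
t: 8.25
tool_pos: [0.4704, 0.1986, 0.1781]
tool_rot: [0.447, 2.879, 0.908]
contact_force: [-0.2, 0.4, 0.7]
opening: 0.0852
grip_force: 0.0
t: 8.75
tool_pos: [0.4823, 0.2325, 0.1277]
tool_rot: [0.447, 2.877, 0.908]
contact_force: [-1.3, -0.1, 0.6]
opening: 0.0853
grip_force: 0.0
turn units [ 0.01  0.01 -0.01] shift units [ 0.08 -0.04  0.23] q [ 0.01 -0.26  2.17  0.65  1.11 -1.51] pos [0.4823 0.2325 0.1277] t 8.75
```

View pics/w3.png

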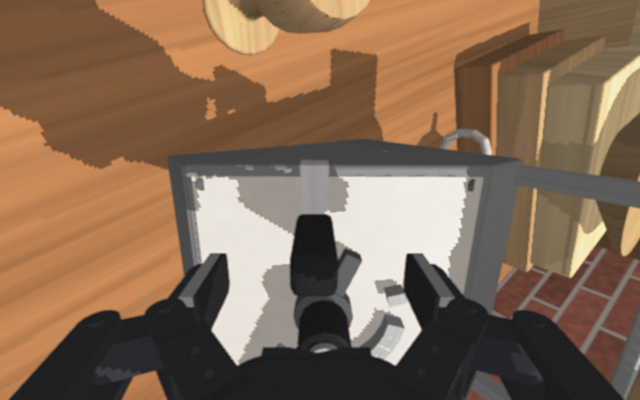

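```bash
python3 -m jog '[[0,0,0,0,0,0.2,-1],[0,0,0,0,0,0,-1],[0,0,0,0,0,0,-1],[0,0,0,0,0,0,-1],[0,0,0,0,0,0,-1]]' 50
python3 -m jog '[[0,0,0,0,0,0,-1],[0,0,0,0.1,0,0,-1],[0,0,0,0.2,0,0,-1],[0,0,0,0.2,0,0,-1],[0,0,0,0,0,0,-1]]'
python3 -c "
from h import *
P,X,Y,Z=setup();P=P-.003*X+.004*Y;T=P+.058*Y-.006*X+.029*Z
go(T,[Y,X,-Z])"
```

```text
t: 9.43
tool_pos: [0.4828, 0.2353, 0.1221]
tool_rot: [0.447, 2.878, 0.905]
contact_force: [-2.5, -6.5, 2.5]
opening: 0.0214
grip_force: 50.2
t: 10.05
tool_pos: [0.4688, 0.2398, 0.1221]
tool_rot: [0.448, 2.876, 0.905]
contact_force: [-0.4, -5.2, 0.8]
opening: 0.0213
grip_force: 49.9
turn units [-0.01  0.02 -0.01] shift units [-0.42 -0.01  0.02] q [ 0.03 -0.28  2.2   0.65  1.1  -1.5 ] pos [0.4688 0.2398 0.1221] t 10.05
```

```bash
python3 -m jog '[[0,0,0,0.2,0,0,-1],[0,0,0,0.2,0,0,-1],[0,0,0,0.2,0,0,-1],[0,0,0,0,0,0,-1]]'
python3 -m jog '[[0,0,0,0.1,0,0,-1],[0,0,0,0.05,0,0,-1],[0,0,0,0,0,0,-1]]'
python3 -m jog '[[0,0,0,0.1,0,0,-1],[0,0,0,0,0,0,-1]]'
python3 -m jog '[[0,0,0,0.07,0,0,-1],[0,0,0,0,0,0,-1]]'
python3 -c "
from h import *
P,X,Y,Z=setup();P=P-.003*X+.004*Y;T=P+.058*Y-.006*X+.029*Z
go(T,[Y,X,-Z])"
```

```text
t: 10.55
tool_pos: [0.4516, 0.2453, 0.122]
tool_rot: [0.447, 2.877, 0.905]
contact_force: [-0.9, -5.8, 0.5]
opening: 0.0212
grip_force: 50.1
t: 10.92
tool_pos: [0.4492, 0.2461, 0.1221]
tool_rot: [0.45, 2.871, 0.903]
contact_force: [8.8, -3.4, -6.6]
opening: 0.0218
grip_force: 49.1
t: 11.18
tool_pos: [0.449, 0.2461, 0.1221]
tool_rot: [0.453, 2.864, 0.899]
contact_force: [24.3, -1.2, -16.2]
opening: 0.021
grip_force: 50.1
t: 11.42
tool_pos: [0.4489, 0.2461, 0.1222]
tool_rot: [0.455, 2.859, 0.897]
contact_force: [33.1, 2.5, -22.4]
opening: 0.0211
grip_force: 50.2
turn units [-0.    0.24 -0.03] shift units [-1.12 -0.01  0.05] q [ 0.05 -0.35  2.25  0.64  1.08 -1.47] pos [0.4489 0.2461 0.1222] t 11.43
```

```bash
python3 -m jog '[[0,0,0,-0.2,0,0,-1],[0,0,0,0,0,0,-1],[0,0,0,0,0,0,1],[0,0,0,0,0,0,1],[0,0,0,0,0,0,1]]'
python3 -m jog '[[0,0,0,0,0,0,1],[0,0,0,0,0,-0.5,1],[0,0,0,0,0,-1,1],[0,0,0,0,0,-1,1],[0,0,0,-0.5,0,-1,1]]'
python3 -m jog '[[0,0,0,-0.8,0,-1,1],[0,0,0,-0.8,0,-1,1],[0,0,0,0,0,-1,1],[0,0,0,0,0,0,1]]'
python3 -c "
from h import *
from station import viewer
P,X,Y,Z=setup();P=P-.003*X+.004*Y;T=P+.058*Y-.006*X+.029*Z
go(T,[Y,X,-Z])
d=viewer.get_image('wrist');np.savez('pics/w4.npz',**d);cv2.imwrite('pics/w4.png',cv2.resize(d['img'][100:300,180:440,::-1],(780,600)))"
```

```text
t: 12.05
tool_pos: [0.4478, 0.2474, 0.1222]
tool_rot: [0.447, 2.877, 0.908]
contact_force: [0.3, -0.2, 0.7]
opening: 0.0743
grip_force: 0.0
t: 12.68
tool_pos: [0.4436, 0.1845, 0.2097]
tool_rot: [0.446, 2.876, 0.907]
contact_force: [0.4, 0.8, 0.4]
opening: 0.0853
grip_force: 0.0
t: 13.18
tool_pos: [0.4754, 0.12, 0.2849]
tool_rot: [0.447, 2.871, 0.905]
contact_force: [0.6, -0.0, 0.5]
opening: 0.0852
grip_force: 0.0
turn units [ 0.01  0.07 -0.  ] shift units [ 1.03 -0.07  6.6 ] q [-0.25 -0.46  2.05  0.61  1.52 -1.54] pos [0.4754 0.12   0.2849] t 13.18
```

View pics/w4.png

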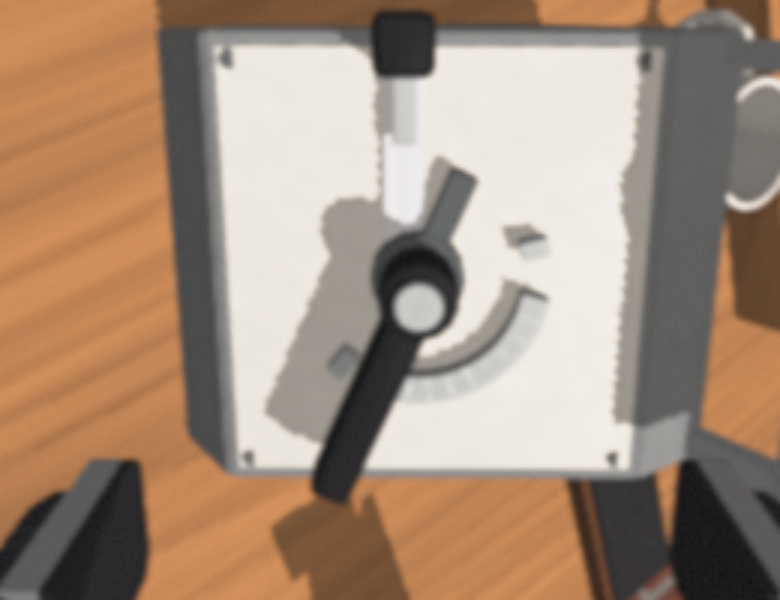

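Run:
```python
from h import *
d=np.load("pics/w4.npz");P,X,Y,Z=setup()
def pf(a,b,h):
    c,r=ray(d,180+a/3-.33,100+b/3-.33); s=(h-(c-P)@Z)/(r@Z); p=c+r*s-P; return np.round([p@X*1e3,p@Y*1e3,h*1e3],1)
for n,a,b,h in [("grip top inner L",376,75,.063),("grip inner R",433,75,.063),("grip outer top",404,14,.063),("tip top L",312,487,.043),("tip top R",346,501,.043),("lever mid",372,397,.043),("cap",418,307,.05),("lug end",461,178,.012),("lug end far",477,181,.012),
("TL",203,33,0),("TR",668,33,0),("BL",233,472,0),("BR",634,472,0),("arc end",548,298,.012),("notch",520,288,.012),("tongue end",402,222,.006)]: print(n,pf(a,b,h))
```

```text
grip top inner L [-18.3  88.8  63. ]
grip inner R [ 0.6 88.8 63. ]
grip outer top [ -9.  108.1  63. ]
tip top L [-46.7 -76.3  43. ]
tip top R [-33.  -82.7  43. ]
lever mid [-21.8 -36.2  43. ]
cap [-3.9  3.5 50. ]
lug end [13.5 45.2 12. ]
lug end far [19.9 44.  12. ]
TL [-88.4 100.4   0. ]
TR [ 94.5 100.6   0. ]
BL [-87.9 -93.1   0. ]
BR [ 96.1 -92.9   0. ]
arc end [50.6 -5.2 12. ]
notch [38.8 -0.8 12. ]
tongue end [-10.2  25.8   6. ]
```

```bash
python3 -m jog '[[0,0,0,0.7,0,1,-1],[0,0,0,0.6,0,1,-1],[0,0,0,0,0,1,-1],[0,0,0,0,0,1,-1],[0,0,0,0,0,1,-1]]'
python3 -m jog '[[0,0,0,0,0,1,-1],[0,0,0,0,0,0.7,-1],[0,0,0,0,0,0,-1]]'
python3 -m jog '[[0,0,0,0.1,0,0,-1],[0,0,0,0.1,0,0,-1],[0,0,0,0,0,0,-1]]'
python3 -m jog '[[0,0,0,0.1,0,0,-1],[0,0,0,0,0,0,-1]]'
python3 -m jog '[[0,0,0,0.1,0,0,-1],[0,0,0,0,0,0,-1]]'
python3 -c "
from h import *
P,X,Y,Z=setup()
go(P+.072*Y-.009*X+.023*Z,[Y,X,-Z])"
```

```text
t: 13.85
tool_pos: [0.4617, 0.2165, 0.1566]
tool_rot: [0.447, 2.879, 0.908]
contact_force: [-0.2, 0.8, 0.4]
opening: -0.0003
grip_force: 0.0
t: 14.22
tool_pos: [0.4708, 0.244, 0.1154]
tool_rot: [0.447, 2.88, 0.907]
contact_force: [1.7, -0.4, 0.5]
opening: -0.0003
grip_force: 0.0
t: 14.6
tool_pos: [0.4692, 0.2435, 0.1173]
tool_rot: [0.451, 2.867, 0.902]
contact_force: [16.6, -0.2, -8.8]
opening: -0.0003
grip_force: 7.7
t: 14.85
tool_pos: [0.469, 0.2433, 0.1178]
tool_rot: [0.453, 2.86, 0.898]
contact_force: [26.2, 0.1, -16.0]
opening: -0.0001
grip_force: 12.6
t: 15.1
tool_pos: [0.4688, 0.2431, 0.1187]
tool_rot: [0.455, 2.854, 0.894]
contact_force: [33.9, -1.9, -18.9]
opening: 0.0
grip_force: 16.9
turn units [-0.01  0.3  -0.01] shift units [-0.12 -0.03  0.07] q [ 0.04 -0.29  2.21  0.65  1.06 -1.49] pos [0.4688 0.2431 0.1187] t 15.1
```

```bash
python3 -m jog '[[0,0,0,-0.6,0,0,-1],[0,0,0,0,0,-0.6,0],[0,0,0,0,0,-1,1],[0,0,0,0,0,-1,1],[0,0,0,0,0,-0.5,1]]'
python3 -m jog '[[0,0,1,0,0,0,1],[0,0,1,0,0,0,1],[0,0,1,0,0,0,1],[0,0,1,0,0,0,1],[0,0,1,0,0,0,1]]'
cat >> h.py <<'E'
def lev(deg,lift=0,rad=.075,h=.017):
    P,X,Y,Z=setup();P=P-.003*X+.0025*Y;a=np.radians(-115+deg);r=np.cos(a)*X+np.sin(a)*Y
    return P+rad*r+(h+lift)*Z,[-r,np.cross(-Z,-r),-Z]
E
python3 -c "
from h import *
go(*lev(0,.06)); go(*lev(0))"
```

```text
t: 15.72
tool_pos: [0.4612, 0.1901, 0.1943]
tool_rot: [0.447, 2.876, 0.908]
contact_force: [0.9, -0.4, 0.6]
opening: 0.0725
grip_force: 0.0
t: 16.35
tool_pos: [0.4607, 0.1907, 0.1923]
tool_rot: [-1.08, -2.753, -0.93]
contact_force: [-0.2, -0.6, 0.4]
opening: 0.0853
grip_force: 0.0
turn units [-0.01 -0.02 -0.06] shift units [-4.39  1.11  1.27] q [-0.09 -0.42  2.18  0.62  1.3  -1.06] pos [0.4607 0.1907 0.1923] t 16.35
turn units [-0.01 -0.02 -0.06] shift units [-4.39  1.11  3.27] q [-0.09 -0.42  2.18  0.62  1.3  -1.06] pos [0.4607 0.1907 0.1923] t 16.35
```

```bash
python3 -m jog '[[0,0,0,-0.9,0.2,0,1],[0,0,0,-0.9,0.2,0,1],[0,0,0,-0.9,0.2,0,1],[0,0,0,-0.9,0.2,0,1],[0,0,0,-0.8,0.3,0.3,1]]'
python3 -m jog '[[0,0,0,0,0,0.9,1],[0,0,0,0,0,0,1]]'
python3 -c "
from h import *
from station import viewer
go(*lev(0))
d=viewer.get_image('wrist');np.savez('pics/w5.npz',**d);cv2.imwrite('pics/w5.png',d['img'][:,:,::-1])"
```

```text
t: 16.98
tool_pos: [0.5843, 0.1343, 0.1703]
tool_rot: [-1.077, -2.755, -0.931]
contact_force: [0.4, 0.3, 0.7]
opening: 0.0852
grip_force: 0.0
t: 17.23
tool_pos: [0.5865, 0.1503, 0.1458]
tool_rot: [-1.075, -2.751, -0.927]
contact_force: [-0.9, -1.6, -0.9]
opening: 0.0854
grip_force: 0.0
turn units [-0.04 -0.06 -0.04] shift units [-0.03  0.05  2.02] q [-0.14 -0.03  1.93  0.65  1.21 -1.2 ] pos [0.5865 0.1503 0.1458] t 17.23
```

View pics/w5.png

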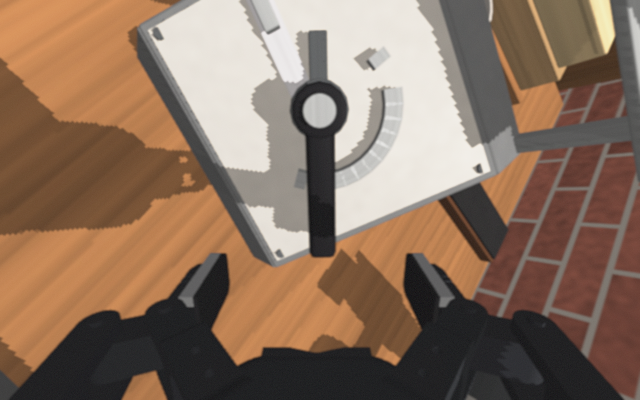

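```bash
python3 -m jog '[[0,0,0,0,0.05,1,1],[0,0,0,0,0,0.7,1],[0,0,0,0,0,0.3,1],[0,0,0,0,0,0,1]]'
python3 -m jog '[[0,0,0,0,0,0,-1],[0,0,0,0,0,0,-1],[0,0,0,0,0,0,-1],[0,0,0,0,0,0,-1],[0,0,0,0,0,0,-1]]' 60
python3 -c "
from h import *
go(*lev(0))"
```

```text
t: 17.77
tool_pos: [0.5996, 0.1833, 0.1002]
tool_rot: [-1.076, -2.756, -0.931]
contact_force: [-0.2, 0.3, 0.3]
opening: 0.0852
grip_force: 0.0
t: 18.4
tool_pos: [0.5998, 0.1823, 0.1004]
tool_rot: [-1.075, -2.758, -0.929]
contact_force: [-2.1, -4.0, 1.6]
opening: 0.017
grip_force: 59.0
turn units [-0.02  0.01  0.  ] shift units [ 0.04 -0.06  0.12] q [-0.08  0.07  1.92  0.67  1.11 -1.2 ] pos [0.5998 0.1823 0.1004] t 18.4
```

```bash
python3 -m jog '[[0,0,0,0,0,-0.15,-1],[0,0,0,0,0,-0.15,-1],[0,0,0,0,0,-0.15,-1],[0,0,0,0,0,0,-1]]'
python3 -c "
from h import *
go(*lev(0,.0135))"
python3 -m jog '[[0,0,-0.5,0,0.11,0,-1],[0,0,-1,0,0.22,0,-1],[0,0,-0.5,0,0.11,0,-1],[0,0,0,0,0,0,-1]]'
python3 -c "
from h import *
go(*lev(10,.0135))"
```

```text
t: 18.9
tool_pos: [0.597, 0.1754, 0.1108]
tool_rot: [-1.077, -2.756, -0.929]
contact_force: [1.4, 1.7, -10.9]
opening: 0.0165
grip_force: 58.6
turn units [-0.01 -0.   -0.02] shift units [ 0.03 -0.05  0.09] q [-0.09  0.04  1.92  0.67  1.13 -1.2 ] pos [0.597  0.1754 0.1108] t 18.9
t: 19.4
tool_pos: [0.6043, 0.1841, 0.1176]
tool_rot: [0.839, 2.866, 0.941]
contact_force: [-0.7, 3.9, -10.0]
opening: 0.0169
grip_force: 59.0
turn units [-0.01 -0.03 -0.02] shift units [ 0.03 -0.05  0.08] q [-0.08  0.05  1.9   0.67  1.13 -1.35] pos [0.6043 0.1841 0.1176] t 19.4
```

```bash
python3 -m jog '[[0,0,-0.8,0,0.174,0,-1],[0,0,-0.8,0,0.174,0,-1],[0,0,-0.8,0,0.174,0,-1],[0,0,-0.8,0,0.174,0,-1],[0,0,-0.8,0,0.174,0,-1]]'
python3 -m jog '[[0,0,-0.8,0,0.174,0,-1],[0,0,-0.8,0,0.174,0,-1],[0,0,-0.8,0,0.174,0,-1],[0,0,-0.8,0,0.174,0,-1],[0,0,-0.8,0,0.174,0,-1]]'
python3 -m jog '[[0,0,0,0,0,0,-1]]'
python3 -c "
from h import *
go(*lev(50,.0135))"
```

```text
t: 20.02
tool_pos: [0.6126, 0.2036, 0.1318]
tool_rot: [0.317, 2.876, 0.896]
contact_force: [-3.5, 3.3, -8.8]
opening: 0.0169
grip_force: 58.6
t: 20.65
tool_pos: [0.6123, 0.2253, 0.1456]
tool_rot: [-0.182, 2.805, 0.829]
contact_force: [-4.7, 3.4, -10.1]
opening: 0.0167
grip_force: 58.5
t: 20.78
tool_pos: [0.6123, 0.2255, 0.1457]
tool_rot: [-0.181, 2.806, 0.829]
contact_force: [-5.9, 3.9, -9.8]
opening: 0.0168
grip_force: 58.7
turn units [ 0.03 -0.09 -0.03] shift units [ 0.03 -0.01  0.05] q [-0.    0.05  1.85  0.65  1.14 -1.95] pos [0.6123 0.2255 0.1457] t 20.77
```

```bash
python3 -m jog '[[0,0,-0.8,0,0.174,0,-1],[0,0,-0.8,0,0.174,0,-1],[0,0,-0.8,0,0.174,0,-1],[0,0,-0.8,0,0.174,0,-1],[0,0,-0.8,0,0.174,0,-1]]'
python3 -m jog '[[0,0,-0.8,0,0.174,0,-1],[0,0,-0.8,0,0.174,0,-1],[0,0,-0.8,0,0.174,0,-1],[0,0,-0.8,0,0.174,0,-1],[0,0,-0.8,0,0.174,0,-1]]'
python3 -m jog '[[0,0,0,0,0,0,-1]]'
python3 -c "
from h import *
go(*lev(90,.0135))"
```

```text
t: 21.4
tool_pos: [0.6035, 0.2464, 0.1573]
tool_rot: [-0.648, 2.661, 0.743]
contact_force: [-7.1, 2.4, -10.8]
opening: 0.0168
grip_force: 58.5
t: 22.02
tool_pos: [0.5871, 0.2645, 0.1654]
tool_rot: [-1.075, 2.452, 0.641]
contact_force: [-7.6, 2.1, -10.8]
opening: 0.0166
grip_force: 58.5
t: 22.15
tool_pos: [0.5869, 0.2646, 0.1655]
tool_rot: [-1.075, 2.453, 0.641]
contact_force: [-7.1, 2.2, -10.9]
opening: 0.017
grip_force: 58.6
turn units [ 0.1  -0.09 -0.06] shift units [0.01 0.04 0.02] q [ 0.07 -0.02  1.88  0.63  1.13 -2.56] pos [0.5869 0.2646 0.1655] t 22.15
```

```bash
python3 -m jog '[[0,0,-0.8,0,0.174,0,-1],[0,0,-0.8,0,0.174,0,-1],[0,0,-0.8,0,0.174,0,-1],[0,0,-0.8,0,0.174,0,-1],[0,0,-0.8,0,0.174,0,-1]]'
python3 -m jog '[[0,0,-0.6,0,0.15,0,-1],[0,0,0,0,0,0,-1]]'
python3 -m jog '[[0,0,-0.4,0,0.09,0,-1],[0,0,0,0,0,0,-1]]'
python3 -c "
from h import *
go(*lev(115,.0135))"
```

```text
t: 22.78
tool_pos: [0.5654, 0.277, 0.1691]
tool_rot: [-1.456, 2.186, 0.524]
contact_force: [-5.6, -1.5, -12.0]
opening: 0.0167
grip_force: 58.9
t: 23.02
tool_pos: [0.5615, 0.2784, 0.1693]
tool_rot: [-1.508, 2.143, 0.505]
contact_force: [-5.5, -1.8, -14.1]
opening: 0.0169
grip_force: 58.8
t: 23.28
tool_pos: [0.5591, 0.2792, 0.1694]
tool_rot: [-1.542, 2.113, 0.493]
contact_force: [-4.9, -2.0, -13.5]
opening: 0.0166
grip_force: 58.8
turn units [ 0.1  -0.07 -0.07] shift units [-0.01  0.06  0.02] q [ 0.1  -0.08  1.94  0.63  1.11 -2.96] pos [0.5591 0.2792 0.1694] t 23.27
```

```bash
python3 -m jog '[[0,0,-0.2,0,0.06,0,-1],[0,0,0,0,0,0,-1]]'
python3 -m jog '[[0,0,-0.2,0,0.06,0,-1],[0,0,0,0,0,0,-1]]'
python3 -c "
from h import *
go(*lev(115,.0135))"
```

```text
t: 23.52
tool_pos: [0.5586, 0.2792, 0.1698]
tool_rot: [-1.556, 2.099, 0.484]
contact_force: [-3.1, -4.3, -16.2]
opening: 0.0165
grip_force: 59.3
t: 23.78
tool_pos: [0.5585, 0.2792, 0.1706]
tool_rot: [-1.571, 2.082, 0.473]
contact_force: [0.4, -6.6, -15.4]
opening: 0.0168
grip_force: 62.4
turn units [ 0.02 -0.06  0.33] shift units [0.   0.04 0.06] q [ 0.1  -0.09  1.94  0.62  1.11 -3.  ] pos [0.5585 0.2792 0.1706] t 23.77
```

```bash
python3 -m jog '[[0,0,0.3,0,-0.03,0,-1],[0,0,0,0,0,0.15,-1],[0,0,0,0,0,0.15,-1],[0,0,0,0,0,0.15,-1],[0,0,0,0,0,0,-1]]'
python3 -c "
from h import *
go(*lev(115,0))"
```

```text
t: 24.4
tool_pos: [0.5611, 0.2862, 0.1608]
tool_rot: [-1.55, 2.104, 0.484]
contact_force: [-7.7, -11.2, -7.0]
opening: 0.0168
grip_force: 60.6
turn units [ 0.04 -0.07  0.06] shift units [0.02 0.06 0.1 ] q [ 0.12 -0.06  1.94  0.63  1.09 -2.97] pos [0.5611 0.2862 0.1608] t 24.4
```

```bash
python3 -m jog '[[0,0,0,0,0,0,1],[0,0,0,0,0,0,1],[0,0,0,0,0,0,1],[0,0,0,0,0,0,1],[0,0,0,0,0,-0.5,1]]'
python3 -m jog '[[0,0,0,0,0,-1,1],[0,0,0,0,0,-1,1],[0,0,0,0.4,0,-1,1],[0,0,0,0.5,0,-1,1],[0,0,0,0.5,0,-0.5,1]]'
python3 -m jog '[[0,0,0,0.5,0,-0.5,1],[0,0,0,0,0,0,1]]'
python3 -c "
from h import *
from station import viewer
go(*lev(115,0))
d=viewer.get_image('wrist');np.savez('pics/w6.npz',**d);e=viewer.get_image('top');s=viewer.get_image('scene')
im=np.vstack([np.hstack([cv2.resize(d['img'],(400,250)),cv2.resize(s['img'][195:320,200:400],(400,250))]),np.hstack([cv2.resize(e['img'][130:217,200:340],(400,250)),cv2.resize(d['img'][0:160,190:446],(400,250))])])
cv2.imwrite('pics/w6.png',im[:,:,::-1])"
```

```text
t: 25.02
tool_pos: [0.5595, 0.2803, 0.1748]
tool_rot: [-1.548, 2.098, 0.485]
contact_force: [-0.1, -0.2, 0.1]
opening: 0.0855
grip_force: 0.0
t: 25.65
tool_pos: [0.5271, 0.1722, 0.2646]
tool_rot: [-1.546, 2.094, 0.479]
contact_force: [-0.1, -0.3, 0.5]
opening: 0.0854
grip_force: 0.0
t: 25.9
tool_pos: [0.5209, 0.1524, 0.2668]
tool_rot: [-1.544, 2.097, 0.48]
contact_force: [-0.0, 0.9, -0.6]
opening: 0.0852
grip_force: 0.0
turn units [-0.04  0.01  0.08] shift units [-1.76  0.13  5.67] q [-0.16 -0.32  1.98  0.61  1.41 -3.08] pos [0.5209 0.1524 0.2668] t 25.9
```

View pics/w6.png

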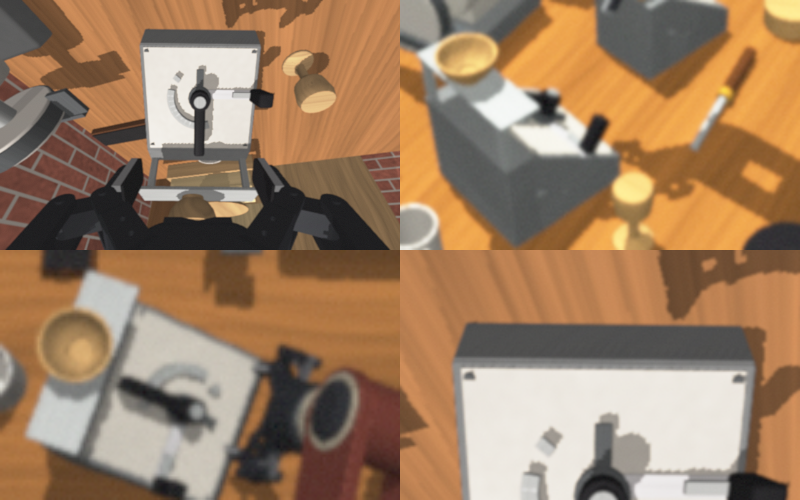

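```bash
python3 -m jog '[[0,0,0,-0.8,0,0.6,-1],[0,0,0,-0.8,0.1,0.9,-1],[0,0,0,0,0,1,-1],[0,0,0,0,0,1,-1],[0,0,0,0,0,0.6,-1]]'
python3 -m jog '[[0,0,0,0,0,0.2,-1],[0,0,0,0,0,0,-1]]'
python3 -c "
from h import *
go(*lev(115,0,.07,.043))"
python3 -m jog '[[0,0,0,0,0,0.15,-1],[0,0,0,0,0,0,-1]]'
python3 -m jog '[[0,0,0,0,0,0.15,-1],[0,0,0,0,0,0,-1]]'
python3 -c "
from h import *
go(*lev(115,0,.07,.043))"
```

```text
t: 26.68
tool_pos: [0.5497, 0.2607, 0.1904]
tool_rot: [-1.549, 2.097, 0.485]
contact_force: [0.2, 1.1, -0.5]
opening: -0.0001
grip_force: 0.0
t: 26.92
tool_pos: [0.5518, 0.2627, 0.1876]
tool_rot: [-1.547, 2.096, 0.483]
contact_force: [-0.4, -0.7, 0.4]
opening: 0.0003
grip_force: 0.0
turn units [-0.    0.    0.09] shift units [ 0.01 -0.    0.45] q [ 0.07 -0.13  1.96  0.62  1.15 -2.98] pos [0.5518 0.2627 0.1876] t 26.93
t: 27.18
tool_pos: [0.5527, 0.2648, 0.1842]
tool_rot: [-1.546, 2.096, 0.482]
contact_force: [0.5, 0.4, -0.3]
opening: 0.0
grip_force: 0.0
t: 27.42
tool_pos: [0.553, 0.2675, 0.1797]
tool_rot: [-1.547, 2.097, 0.483]
contact_force: [-0.6, 0.6, -0.2]
opening: -0.0001
grip_force: 0.0
turn units [0.   0.   0.08] shift units [-0.   -0.01  0.13] q [ 0.08 -0.12  1.96  0.63  1.13 -2.99] pos [0.553  0.2675 0.1797] t 27.43
```

```bash
python3 -m jog '[[0,0,0,0,0,0.1,-1],[0,0,0,0,0,0,-1]]' | grep -E "pos|contact"
python3 -m jog '[[0,0,0,0,0,0.08,-1],[0,0,0,0,0,0,-1]]'| grep -E "pos|contact"
python3 -c "
from h import *
go(*lev(115,0,.07,.043))"
```

```text
tool_pos: [0.5535, 0.2692, 0.1772]
contact_force: [-1.0, -0.3, -0.2]
tool_pos: [0.5542, 0.2705, 0.1755]
contact_force: [0.7, 0.1, -0.1]
turn units [-0.    0.    0.08] shift units [ 0.   -0.01 -0.04] q [ 0.09 -0.11  1.96  0.63  1.12 -2.99] pos [0.5542 0.2705 0.1755] t 27.93
```

```bash
python3 -m jog '[[0,0,0,0,0,-0.5,-1],[0,0,0,0,0,-1,-1],[0,0,0,0,0,-1,-1],[0,0,0,0.4,0,-1,-1],[0,0,0,0,0,0,-1]]'
python3 -m jog '[[0,0,0,0,0,0,-1],[0,0,0,0,0,0,-1]]' | tail -4
python3 -c "
from station import finish_job
print(finish_job())"
```

```text
t: 28.55
tool_pos: [0.5341, 0.2022, 0.2578]
tool_rot: [-1.543, 2.095, 0.477]
contact_force: [0.3, 0.6, -0.3]
opening: 0.0002
grip_force: 0.0
tool_rot: [-1.547, 2.098, 0.485]
contact_force: [0.2, 0.3, -0.2]
opening: -0.0002
grip_force: 0.0
the job is handed in; nothing more can be done
None
```

I handed the job in at about 29 s: the lock slide is out against a rigid stop (about 36 mm of measured travel against the 38 mm given), the lever points straight up the slope and appears fully down in the on notch, and the arm touched only the lock grip and the lever.

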